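# Proof-pull a magnetic base with a spring scale

### The arm

A 7-joint arm with a two-finger parallel gripper is mounted at the origin on the work surface; the furniture and walls round the work are solid. World frame = base frame: x ahead of the robot, y to its left, z up, the work surface at z = 0. Lengths are in m, angles in rad, forces in N, time in s.
With the tool pointing down it reaches from about 0.425 to 0.925 m from the base axis. Payload 6.8 kg.
Tool frame: the origin (TCP) lies at the very end of the fingers, on their centre line; the grasp point (between the pads) lies 19 mm behind it; z points along the fingers, y is the line along which they close (so a half turn about z gives the same grasp; the last joint's range is limited). The gripper opens to 85 mm and grips with 20 to 120 N. Pads are 22 mm wide; open, the fingers measure 114 mm over their backs; the gripper's body (76 mm by 85 mm) begins 54 mm behind the grasp point. The pads swing forward as they close: fully open they stand 13 mm farther back than shut.
Start: joints at [1.127, 0.477, 0.022, 1.555, -0.011, 1.109, -0.083], TCP at [0.222, -0.637, 0.231] pointing down, gripper open.
Joint ranges: [-2.96, 2.96], [-0.34, 2.1], [-1.41, 1.46], [0.24, 2.44], [-1.37, 4.51], [0.17, 1.92], [-2.96, 2.96]. Speed limits (rad/s): [2.39, 2.39, 3.14, 3.14, 3.14, 3.14, 3.14].

### API

Orientations are given as a rotation vector (axis times angle).
In Python, from bench import r gives the robot as it stands.
- The arm moves only by the shell command python3 -m jog 'ROWS' [FORCE]. ROWS is JSON, a list of rows, each an object of numbers: "fingers": the finger opening in m, from 0 to 0.0854; "x", "y", "z": the shift along the tool's x, y, z in m; "rx", "ry", "rz": the turn, a rotation vector about the tool's x, y, z in degrees. In form: [{"fingers": .., "x": .., "y": .., "z": .., "rx": .., "ry": .., "rz": ..}, ...]. A call has 1 to 8 rows; each row shifts and turns the commanded pose from where the row before left it, along the tool's axes as they then stand; what a row does not reach is not made up. A row lasts 1/8 s, in which the tool goes at most 62.5 mm and 10.7 degrees, less where a joint would pass 70% of its speed; a pose out of reach is approached as far as the arm can. A call is refused whole if a number of a shift passes 0.0625 or a number of a turn 10.7, either way. A call with a gripper value outside its range is refused whole. The fingers move at their own pace and stop on an object; FORCE is the grip in N (left out, the last holds). Time passes only in rows, so rows that do not move let the fingers close. It gives the time, the measured TCP pose, the force, the opening and the grip force at its end, in the units of the state.
- r.get_obs(): the state, without advancing time (a new reading comes with each control period).
- r.grab_frame(name): name is "side" or "top" or "wrist"; returns (picture, depth): 420x560x3 uint8, red, green, blue; 420x560 float32, m along the optical axis (not along the pixel's ray), 0 where there is no reading.
- r.get_calibration(name): a dict with "mtx" (3x3 intrinsics, pixels), "dist" ([k1, k2, p1, p2, k3] as OpenCV has them; the pictures are not rectified), "extrinsics" (4x4, takes a point from camera to world coordinates). Camera axes: x right, y down, z forward; pixel columns grow to the right and rows downward; lengths in m; the calibration is good to about 2 mm. A picture is of the moment at which its call begins: read the wrist's pose just before it. get_calibration takes no time and is no camera call; for the wrist camera it gives the pose at the moment of the call.
- r.hand_in(): hands the job in; it is judged then, once.
Trained networks look in the newest picture that a camera, given by its name, has taken for a name from the list of things; names that differ only in an ending like _2 or _b are one class to them, and where a whole thing is asked for, a point or a joint stands for the part that bears it (a point fixed in the world has none). Each returns a list of dicts, best first, with "score" (0 to 1); they miss things now and then, are a little off and sometimes report something else, mostly with a low value. They report only what shows in the picture. A call takes as long as a camera call. They do not tell look-alikes from the thing itself.
- r.search_frame(target, camera): "xyz" ([x, y, z] in m, in world coordinates, good to about 4 mm: the middle of the surface that is visible of it).
- r.landmark_of(target, camera): "xyz" ([x, y, z] in m, in world coordinates, good to about 4 mm: a listed point, or the origin of a listed thing).
The state is a dict: "clock": time; "joints": joint angles; "qvel": joint speeds; "tau": joint torques, N m; "tcp_pos": TCP position; "orientation": TCP orientation; "contact_force": force on the tool from outside, world axes, zero at the start; "moment": the same for the moment, N m; "grip_width": finger opening in m; "gripper_force": force on a finger pad.
Only numpy, scipy, OpenCV 4.12 (cv2) and the standard library are available. Lean on these libraries where they do the work, as an engineer would, in place of code of your own. Each camera call takes 0.05 s, during which the arm holds its last target. There are 200 camera calls.

### The job

Prove that the switched-on magnetic base holds to the table: pick up the blue spring scale, slip the steel eye of its rod down over the base's upright post until the eye is in the lower half of the post, and then draw the scale level and straight away from the post until the mouth of its tube stands within the red band of the rod. Never run the rod out to its end stop or drag the base from its place, and leave the iris mount and the lens mount where they stand. Finish there, still gripping the scale and holding the pull.

Things in the scene. Friction and masses are not known exactly. Their poses are not given: they have to be found in the camera images.
- spring_scale: loose tubular spring scale, 0.12 kg, lying with its eye within 0.9 rad of +x. Blue round tube, 22 mm diameter, 102 mm free to grip between black square end caps (28 x 28, 14 mm thick); 130 mm over the caps; a hang-up ring sticks out 31 mm behind. Origin: middle of the tube's length, on its underside, 14 mm below the centre line. x along the tube to the eye, z up. Balances 10 mm ahead of it
- eye (a point): centre of the round steel eye at the end of the sliding rod: a flat ring in the scale's xy plane on the tube's centre line, clear opening 28 mm, outside 38 mm, wire 5 mm thick. With the rod in, it lies 95 mm ahead of the scale's origin along x and 14 mm above it
- scale_rod (a joint): how far the white 11 mm rod is drawn out of the tube against its inner spring, m: 0 = in (start), 0.08 = end stop. Pull 0.7 N at 0, 1.1 N more per 10 mm; springs back when let go. Thin black lines ring the rod every 9 mm; further in is one red band 10 mm wide: the tube's mouth stands within it from 0.043 to 0.053 (middle 0.048, 6 N)
- mouth (a point): the tube's mouth, out of which the rod slides: 65 mm ahead of the scale's origin along x, on the centre line
- magnet_base: magnetic base, switched on: its magnet holds it down like a 4.5 kg weight, so that it stays put under a level pull low on its post up to the scale's full 9 N. Grey block 58 x 50 mm, 52 mm high, red lever on the face to the robot, upright bright steel post, 12 mm diameter, up to 152 mm. In one of three places in a row, the mounts in the others. Origin: under the block; post 7 mm from it along its x
- post_top (a point): centre of the post's top end, 152 mm above the table; the middle of the post is 50 mm lower, its foot 100 mm lower
- iris_mount: bystander: black post holder on a slotted base with a black iris disc on top, 61 x 70 x 121 mm as it stands, loose; origin under its middle on the table
- lens_mount: bystander: black post holder on a slotted base with a ring-mounted lens on top, 44 x 70 x 129 mm as it stands, loose; origin under its middle on the table
There are look-alikes about, which are no part of the job. What is shaped like the magnet_base but orange or purple is not meant.

How it is judged:
By the outcome, as a careful person would: the job done as asked, in the order asked, and still so for the second after the job is handed in, while the arm keeps its last pose, push and grip.
It also fails if it takes over 38 s, if anything falls off the work surface, if the arm or the gripper's body presses on something with over 40 N, if the wrist force passes 120 N, or if a joint passes its speed limit or range.

## Working session

There is one attempt and no reset: what is moved stays moved. The work goes in short steps, Python scripts to look and compute and a shell command to move; the robot and the scene stay as the last step left them, time stands still between calls to the robot, and variables do not carry over. Pictures are saved under pics/ and viewed, at most 12 in all, crops included, and the job is handed in when it is done.

```bash
mkdir -p pics; ls
python3 - <<'E'
from bench import r
import cv2,numpy as np
o=r.get_obs();print({k:np.round(v,3).tolist() for k,v in o.items()})
ims=[]
for c in("top","side"):
    p,d=r.grab_frame(c);np.savez(f"pics/{c}.npz",p=p,d=d)
    cv2.imwrite(f"pics/{c}0.png",cv2.resize(p[...,::-1],(784,588)))
    for t in("spring_scale","eye","mouth","magnet_base","post_top","iris_mount","lens_mount"):
        print(c,t,[(np.round(q["xyz"],3).tolist(),round(q["score"],2)) for q in r.landmark_of(t,c)])
print(r.get_obs()["clock"])
E
```

```text
pics
{'clock': 0.0, 'joints': [1.127, 0.478, 0.022, 1.556, -0.012, 1.109, -0.083], 'qvel': [-0.001, -0.0, 0.002, 0.001, -0.001, -0.001, -0.0], 'tau': [-0.0, -59.645, 1.608, -28.12, 0.012, 0.009, 0.0], 'tcp_pos': [0.222, -0.637, 0.23], 'orientation': [-3.096, -0.525, 0.001], 'contact_force': [0.004, -0.142, 1.305], 'moment': [0.04, 0.023, -0.004], 'gripper_force': 0.0, 'grip_width': 0.085}
top spring_scale [([0.461, 0.099, -0.004], 0.8)]
top eye [([0.54, 0.045, 0.012], 0.63)]
top mouth [([0.519, 0.066, 0.012], 0.58)]
top magnet_base [([0.668, -0.023, -0.002], 0.82), ([0.459, 0.101, -0.005], 0.74), ([0.492, -0.196, -0.004], 0.69)]
top post_top [([0.676, -0.025, 0.152], 0.68), ([0.672, 0.086, 0.147], 0.63), ([0.499, -0.199, 0.152], 0.56)]
top iris_mount [([0.685, -0.183, -0.006], 0.66)]
top lens_mount [([0.647, 0.192, -0.001], 0.8)]
side spring_scale [([0.459, 0.095, -0.001], 0.65)]
side eye [([0.542, 0.048, 0.016], 0.6), ([0.685, -0.179, 0.002], 0.32)]
side mouth [([0.52, 0.068, 0.014], 0.95)]
side magnet_base [([0.67, 0.09, 0.004], 0.92), ([0.493, -0.194, 0.003], 0.82), ([0.67, -0.023, -0.001], 0.8)]
side post_top [([0.674, -0.026, 0.152], 0.95), ([0.667, 0.088, 0.154], 0.72), ([0.496, -0.204, 0.152], 0.59)]
side iris_mount [([0.683, -0.18, 0.002], 0.66)]
side lens_mount [([0.65, 0.191, 0.0], 0.91), ([0.669, -0.027, -0.001], 0.38)]
0.8
```

View pics/top0.png

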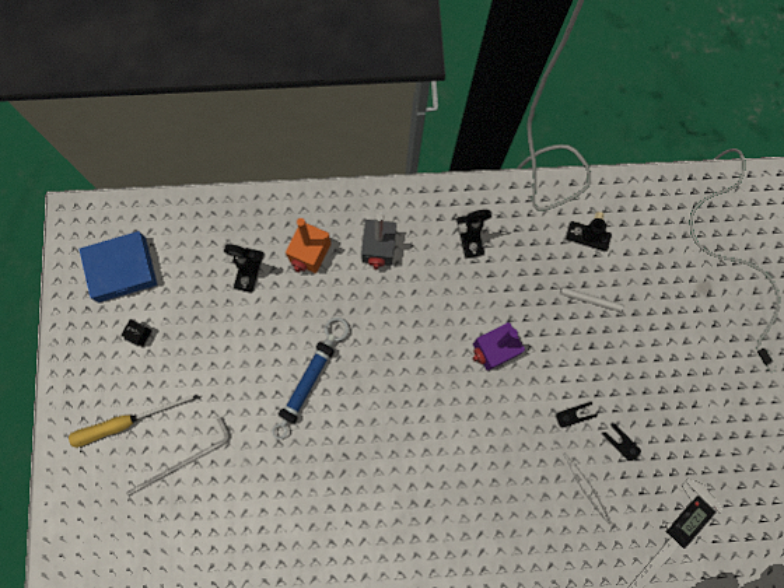

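View pics/side0.png

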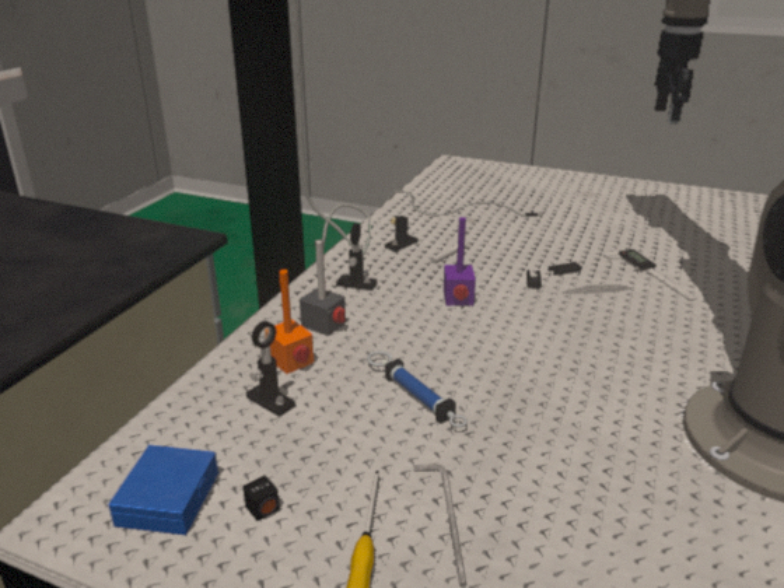

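Top view (784-wide picture): the scale is the only blue tube, at (305,380), with its eye at (340,330). The blue box at (117,265) isn't it. Base candidates are grey (379,242), orange (308,246) and purple (499,346). By the description I choose the grey one, with its post near (0.675,-0.025). The side view agrees: grey is at (323,310).

```bash
python3 -m jog '[{"x":0.046,"y":-0.0418},{"x":0.046,"y":-0.0418},{"x":0.046,"y":-0.0418},{"x":0.046,"y":-0.0418},{"x":0.046,"y":-0.0418},{"x":0.046,"y":-0.0418},{"x":0.046,"y":-0.0418},{"x":0.046,"y":-0.0418}]' && python3 -m jog '[{"x":0.02,"y":-0.0566},{"x":0.02,"y":-0.0566},{"x":0.02,"y":-0.0566},{"x":0.02,"y":-0.0566},{"rz":10.2},{"rz":10.2},{"rz":10.2},{"rz":10.2}]'
cat > h.py <<'E'
from bench import r
import cv2,numpy as np
from scipy.spatial.transform import Rotation as R
def st():
    o=r.get_obs();M=R.from_rotvec(o["orientation"]).as_matrix()
    print("t",round(o["clock"],2),"tcp",np.round(o["tcp_pos"],4),"head",round(np.degrees(np.arctan2(M[1,0],M[0,0])),2),"zax",np.round(M[:,2],3),"F",np.round(o["contact_force"],1),"w",round(o["grip_width"],4),"g",round(o["gripper_force"],1),"q7",np.round(o["joints"],2))
    return o,M
def cloud(c):
    k=r.get_calibration(c);p,d=r.grab_frame(c)
    v,u=np.mgrid[:420,:560];uv=np.stack([u,v],-1).reshape(-1,1,2).astype(np.float32)
    n=cv2.undistortPoints(uv,k["mtx"],k["dist"]).reshape(420,560,2)
    X=np.concatenate([n*d[...,None],d[...,None]],-1);E=k["extrinsics"]
    return p,d,X@E[:3,:3].T+E[:3,3]
E
python3 - <<'E'
from h import *
st()
p,d,W=cloud("wrist")
cv2.imwrite("pics/w1.png",p[...,::-1])
hsv=cv2.cvtColor(p,cv2.COLOR_RGB2HSV)
for c in("top","wrist"):
    p,d,W=cloud(c)
    hsv=cv2.cvtColor(p,cv2.COLOR_RGB2HSV)
    m=(d>0)&(abs(hsv[...,0].astype(int)-108)<12)&(hsv[...,1]>120)&(W[...,2]>0.012)&(W[...,2]<.04)&(np.hypot(W[...,0]-.461,W[...,1]-.098)<.08)
    P=W[m];
    if len(P)<20: print(c,"few",len(P));continue
    mu=P.mean(0);a=np.linalg.svd(P-mu)[2][0];a*=np.sign(a[0])
    t=(P-mu)@a
    print(c,len(P),mu.round(4),"yaw",np.degrees(np.arctan2(a[1],a[0])).round(2),"mid",(mu+a*(np.percentile(t,1)+np.percentile(t,99))/2).round(4),np.ptp(t).round(3),"ztop",np.percentile(P[:,2],90))
    if c=="wrist":
        for t in("spring_scale","eye","mouth"):print(t,[(np.round(q["xyz"],3).tolist(),round(q["score"],2)) for q in r.landmark_of(t,c)])
E
```

```text
t 0.8 tcp [ 0.2224 -0.6373  0.2313] head 19.24 zax [ 0. -0. -1.] F [0.9 0.8 0. ] w 0.0854 g 0.0 q7 [ 1.13  0.48  0.02  1.56 -0.01  1.11 -0.08]
top 377 [0.4587 0.0978 0.023 ] yaw -31.27 mid [0.4592 0.0975 0.023 ] 0.115 ztop 0.026247320032009868
wrist few 0validation failed for argument at $[0]...
```

View pics/w1.png

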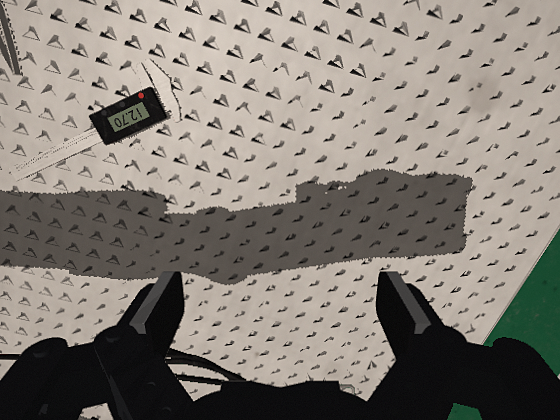

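The wrist view shows only the table and the calipers at (130,110), because the move was refused. Each row seems to need every key.

```bash
python3 -m jog '[{"fingers":0.0854,"x":0.046,"y":-0.0418,"z":0,"rx":0,"ry":0,"rz":0},{"fingers":0.0854,"x":0.046,"y":-0.0418,"z":0,"rx":0,"ry":0,"rz":0},{"fingers":0.0854,"x":0.046,"y":-0.0418,"z":0,"rx":0,"ry":0,"rz":0},{"fingers":0.0854,"x":0.046,"y":-0.0418,"z":0,"rx":0,"ry":0,"rz":0},{"fingers":0.0854,"x":0.046,"y":-0.0418,"z":0,"rx":0,"ry":0,"rz":0},{"fingers":0.0854,"x":0.046,"y":-0.0418,"z":0,"rx":0,"ry":0,"rz":0},{"fingers":0.0854,"x":0.046,"y":-0.0418,"z":0,"rx":0,"ry":0,"rz":0},{"fingers":0.0854,"x":0.046,"y":-0.0418,"z":0,"rx":0,"ry":0,"rz":0}]'
```

```text
clock: 1.95
tcp_pos: [0.4606, -0.1986, 0.2318]
orientation: [3.097, 0.524, 0.001]
contact_force: [1.4, -0.6, 0.1]
grip_width: 0.0857
gripper_force: 0.0
```

```bash
python3 -m jog '[{"fingers":0.0854,"x":0.0198,"y":-0.0562,"z":0,"rx":0,"ry":0,"rz":0},{"fingers":0.0854,"x":0.0198,"y":-0.0562,"z":0,"rx":0,"ry":0,"rz":0},{"fingers":0.0854,"x":0.0198,"y":-0.0562,"z":0,"rx":0,"ry":0,"rz":0},{"fingers":0.0854,"x":0.0198,"y":-0.0562,"z":0,"rx":0,"ry":0,"rz":0},{"fingers":0.0854,"x":0.0198,"y":-0.0562,"z":0,"rx":0,"ry":0,"rz":10.1},{"fingers":0.0854,"x":0,"y":0,"z":0,"rx":0,"ry":0,"rz":10.1},{"fingers":0.0854,"x":0,"y":0,"z":0,"rx":0,"ry":0,"rz":10.1},{"fingers":0.0854,"x":0,"y":0,"z":0,"rx":0,"ry":0,"rz":10.1}]' && python3 -m jog '[{"fingers":0.0854,"x":0,"y":0,"z":0,"rx":0,"ry":0,"rz":10.1},{"fingers":0.0854,"x":0,"y":0,"z":0.04,"rx":0,"ry":0,"rz":0},{"fingers":0.0854,"x":0,"y":0,"z":0.04,"rx":0,"ry":0,"rz":0},{"fingers":0.0854,"x":0,"y":0,"z":0,"rx":0,"ry":0,"rz":0}]'
cat > see.py <<'E'
from h import *
import sys
o,M=st()
p,d,W=cloud("wrist");cv2.imwrite(sys.argv[1],p[...,::-1])
hsv=cv2.cvtColor(p,cv2.COLOR_RGB2HSV)
m=(d>0)&(abs(hsv[...,0].astype(int)-108)<12)&(hsv[...,1]>120)&(np.linalg.norm(W-o["tcp_pos"],axis=2)<.22)
P=W[m]
if len(P)>20:
    mu=P.mean(0);a=np.linalg.svd(P-mu)[2][0];a*=np.sign(a[0]);t=(P-mu)@a
    print(len(P),mu.round(4),"axis",a.round(3),"yaw",np.degrees(np.arctan2(a[1],a[0])).round(2),"mid",(mu+a*(np.percentile(t,1)+np.percentile(t,99))/2).round(4),np.ptp(t).round(3),"zmax",np.percentile(P[:,2],95))
for t in("spring_scale","eye","mouth","post_top"):print(t,[(np.round(q["xyz"],3).tolist(),round(q["score"],2)) for q in r.landmark_of(t,"wrist")])
E
python3 see.py pics/w2.png
```

```text
clock: 2.95
tcp_pos: [0.461, 0.0905, 0.2314]
orientation: [3.093, -0.552, 0.0]
contact_force: [-1.4, 0.4, 0.9]
grip_width: 0.0858
gripper_force: 0.0
clock: 3.45
tcp_pos: [0.4589, 0.0897, 0.1494]
orientation: [3.032, -0.813, -0.008]
contact_force: [-0.6, 0.6, 0.3]
grip_width: 0.0849
gripper_force: 0.0
t 3.45 tcp [0.4589 0.0897 0.1494] head -30.02 zax [-0.005 -0.001 -1.   ] F [-0.6  0.6  0.3] w 0.0849 g 0.0 q7 [-0.02  0.27 -0.35  2.09  0.13  0.8  -2.54]
2676 [0.4632 0.0946 0.0329] axis [ 0.062 -0.05   0.997] yaw -39.15 mid [0.4686 0.0903 0.1198] 0.227 zmax 0.168773564178881
spring_scale [([0.465, 0.093, 0.0], 0.56)]
eye []
mouth [([0.516, 0.064, 0.013], 0.57)]
post_top []
```

View pics/w2.png

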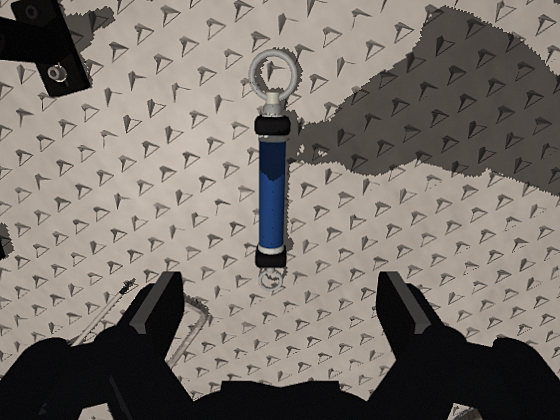

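The wrist view confirms the blue scale: eye centre at (273,72), mouth at about (272,113), tube middle at (271,193), and nothing else like it nearby.

```bash
cat >> h.py <<'E'
def ray(c,uv,z):
    k=r.get_calibration(c);n=cv2.undistortPoints(np.float32([[uv]]),k["mtx"],k["dist"])[0,0]
    E=k["extrinsics"];v=E[:3,:3]@np.r_[n,1];return E[:3,3]+v*(z-E[2,3])/v[2]
E
python3 - <<'E'
from h import *
o,M=st();p,d,W=cloud("wrist");hsv=cv2.cvtColor(p,cv2.COLOR_RGB2HSV)
m=(d>0)&(abs(hsv[...,0].astype(int)-108)<12)&(hsv[...,1]>120)&(W[...,2]<.04)&(W[...,2]>.01)&(np.hypot(W[...,0]-.461,W[...,1]-.098)<.08)
P=W[m];v,u=np.where(m);print(len(P),u.min(),u.max(),v.min(),v.max())
mu=P.mean(0);a=np.linalg.svd(P-mu)[2][0];a*=np.sign(a[0]);t=(P-mu)@a
mid=mu+a*(np.percentile(t,.5)+np.percentile(t,99.5))/2
print("yaw",np.degrees(np.arctan2(a[1],a[0])),"mid",mid.round(4),np.ptp(t).round(3),"z",np.percentile(P[:,2],95))
e=ray("wrist",(273,72),.014);print("eye",e.round(4))
print("yaw eye-mid",np.degrees(np.arctan2(*(e-mid)[1::-1])),"dist",np.hypot(*(e-mid)[:2]))
tgt=mid+a*.0;print("tool shift",(M.T@(np.r_[tgt[:2],0.003]-o["tcp_pos"])).round(4))
E
```

```text
t 3.7 tcp [0.4622 0.0907 0.153 ] head -30.04 zax [ 0.003  0.001 -1.   ] F [ 0.3 -0.2  0.3] w 0.0853 g 0.0 q7 [-0.02  0.27 -0.35  2.09  0.13  0.8  -2.54]
2482 260 288 138 259
yaw -31.13184717436043 mid [0.4605 0.0962 0.0232] 0.107 z 0.025822678694987368
eye [0.5486 0.0469 0.014 ]
yaw eye-mid -29.217524713328228 dist 0.10093198077220654
tool shift [-0.0046 -0.0036  0.15  ]
```

```bash
python3 -m jog '[{"fingers":0.0854,"x":-0.0046,"y":-0.0036,"z":0.04,"rx":0,"ry":0,"rz":1},{"fingers":0.0854,"x":0,"y":0,"z":0.05,"rx":0,"ry":0,"rz":0},{"fingers":0.0854,"x":0,"y":0,"z":0.04,"rx":0,"ry":0,"rz":0},{"fingers":0.0854,"x":0,"y":0,"z":0.019,"rx":0,"ry":0,"rz":0},{"fingers":0.03,"x":0,"y":0,"z":0,"rx":0,"ry":0,"rz":0},{"fingers":0.015,"x":0,"y":0,"z":0,"rx":0,"ry":0,"rz":0},{"fingers":0.015,"x":0,"y":0,"z":0,"rx":0,"ry":0,"rz":0},{"fingers":0.015,"x":0,"y":0,"z":0,"rx":0,"ry":0,"rz":0}]' 60; python3 -c "
from h import *;st()"
```

```text
clock: 4.75
tcp_pos: [0.4597, 0.0959, 0.0036]
orientation: [-3.026, 0.841, -0.003]
contact_force: [-1.4, -0.1, 7.7]
grip_width: 0.0198
gripper_force: 58.3
t 4.75 tcp [0.4597 0.0959 0.0036] head -31.05 zax [ 0.002  0.    -1.   ] F [-1.4 -0.1  7.7] w 0.0198 g 58.3 q7 [-0.12  0.52 -0.26  2.18  0.29  0.47 -2.73]
```

```bash
python3 -m jog '[{"fingers":0.015,"x":0,"y":0,"z":-0.03,"rx":0,"ry":0,"rz":0},{"fingers":0.015,"x":0,"y":0,"z":-0.04,"rx":0,"ry":0,"rz":0},{"fingers":0.015,"x":0,"y":0,"z":-0.04,"rx":0,"ry":0,"rz":0},{"fingers":0.015,"x":0,"y":0,"z":-0.04,"rx":0,"ry":0,"rz":0},{"fingers":0.015,"x":0,"y":0,"z":-0.037,"rx":0,"ry":0,"rz":0},{"fingers":0.015,"x":0,"y":0,"z":0,"rx":0,"ry":0,"rz":-8},{"fingers":0.015,"x":0,"y":0,"z":0,"rx":0,"ry":0,"rz":-8},{"fingers":0.015,"x":0,"y":0,"z":0,"rx":0,"ry":0,"rz":-8}]' && python3 -m jog '[{"fingers":0.015,"x":0,"y":0,"z":0,"rx":0,"ry":0,"rz":-7},{"fingers":0.015,"x":0.02,"y":0.04,"z":0,"rx":0,"ry":0,"rz":0},{"fingers":0.015,"x":0.02,"y":0.04,"z":0,"rx":0,"ry":0,"rz":0},{"fingers":0.015,"x":0.02,"y":0.04,"z":0,"rx":0,"ry":0,"rz":0},{"fingers":0.015,"x":0,"y":0,"z":0,"rx":0,"ry":0,"rz":0},{"fingers":0.015,"x":0,"y":0,"z":0,"rx":0,"ry":0,"rz":0}]'; python3 see.py pics/w3.png
python3 - <<'E'
from h import *
for c in("top","side"):
    p,d=r.grab_frame(c);cv2.imwrite(f"pics/{c}3.png",p[...,::-1])
    for t in("eye","mouth","spring_scale","post_top","magnet_base"):print(c,t,[(np.round(q["xyz"],3).tolist(),round(q["score"],2)) for q in r.landmark_of(t,c)])
E
```

```text
clock: 5.75
tcp_pos: [0.4585, 0.0955, 0.1898]
orientation: [3.136, -0.186, 0.001]
contact_force: [0.2, -0.2, -0.5]
grip_width: 0.0196
gripper_force: 59.2
clock: 6.5
tcp_pos: [0.5182, -0.0238, 0.1894]
orientation: [-3.141, 0.001, 0.001]
contact_force: [-0.6, 0.5, -0.8]
grip_width: 0.0198
gripper_force: 59.2
t 6.5 tcp [ 0.5182 -0.0238  0.1894] head -0.03 zax [-0.  0. -1.] F [-0.6  0.5 -0.8] w 0.0198 g 59.2 q7 [ 0.24  0.29 -0.37  1.95  0.13  0.92 -1.77]
9000 [ 0.5238 -0.024   0.2096] axis [ 1.     0.001 -0.007] yaw 0.05 mid [ 0.5192 -0.024   0.2096] 0.109 zmax 0.21162405964303121
spring_scale [([0.519, -0.026, 0.182], 0.79)]
eye []
mouth [([0.584, -0.02, 0.2], 0.95)]
post_top []
top eye []
top mouth []
top spring_scale []
top post_top [([0.503, -0.2, 0.154], 0.9), ([0.673, 0.086, 0.147], 0.82)]
top magnet_base [([0.668, 0.085, -0.003], 0.57)]
side eye [([0.616, -0.022, 0.201], 0.47)]
side mouth [([0.586, -0.024, 0.198], 0.57)]
side spring_scale [([0.515, -0.03, 0.187], 0.8)]
side post_top [([0.674, -0.025, 0.15], 0.84), ([0.67, 0.088, 0.156], 0.78), ([0.497, -0.204, 0.15], 0.77)]
side magnet_base [([0.669, -0.023, -0.001], 0.82), ([0.671, 0.088, 0.002], 0.81), ([0.495, -0.195, 0.001], 0.76)]
```

View pics/w3.png

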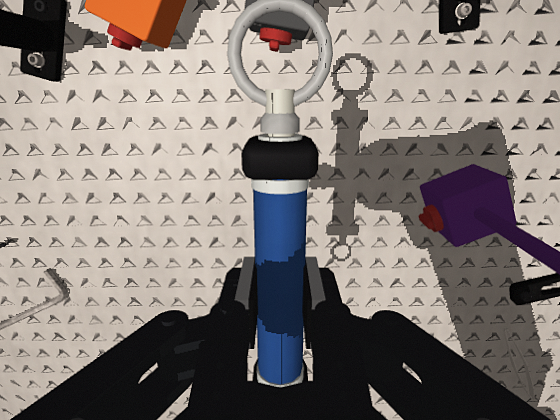

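View pics/side3.png

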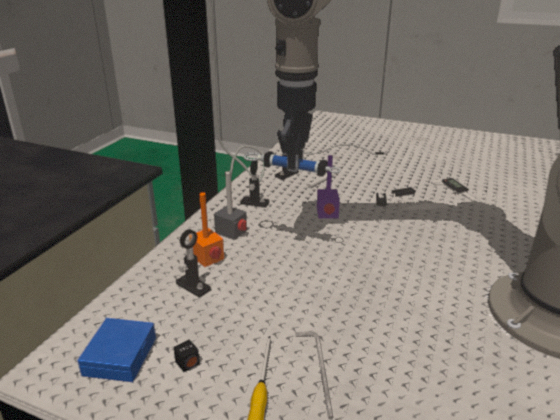

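The wrist view shows the scale gripped level and straight (yaw 0.05°), with the eye ring centred near (281,53). The side view shows the scale held above the row, its eye pointing at the grey base (230,222) and not yet over it. I'll bring the eye above the post.

```bash
python3 -c "
from h import *;st();print('eye',ray('wrist',(281,53),.2))"
python3 -m jog '[{"fingers":0.015,"x":0.02,"y":0,"z":0,"rx":0,"ry":0,"rz":0},{"fingers":0.015,"x":0.02,"y":0.001,"z":0,"rx":0,"ry":0,"rz":0},{"fingers":0.015,"x":0.019,"y":0,"z":0,"rx":0,"ry":0,"rz":0},{"fingers":0.015,"x":0,"y":0,"z":0,"rx":0,"ry":0,"rz":0},{"fingers":0.015,"x":0,"y":0,"z":0,"rx":0,"ry":0,"rz":0}]'; python3 see.py pics/w4.png
python3 - <<'E'
from h import *
p,d=r.grab_frame("side");cv2.imwrite("pics/side4.png",cv2.resize(p[120:260,180:360,::-1],None,fx=4,fy=4,interpolation=cv2.INTER_CUBIC))
for t in("eye","mouth","post_top"):print(t,[(np.round(q["xyz"],3).tolist(),round(q["score"],2)) for q in r.landmark_of(t,"side")])
E
```

```text
t 7.35 tcp [ 0.5187 -0.0243  0.1893] head -0.04 zax [-0. -0. -1.] F [-0.5 -1.  -1.9] w 0.02 g 59.2 q7 [ 0.24  0.3  -0.37  1.95  0.13  0.92 -1.77]
eye [ 0.61478389 -0.02492577  0.2       ]
clock: 7.98
tcp_pos: [0.577, -0.0253, 0.189]
orientation: [3.141, -0.001, -0.002]
contact_force: [0.3, 0.0, -1.0]
grip_width: 0.0199
gripper_force: 59.2
t 7.97 tcp [ 0.577  -0.0253  0.189 ] head -0.03 zax [-0.001 -0.    -1.   ] F [ 0.3  0.  -1. ] w 0.0199 g 59.2 q7 [ 0.22  0.39 -0.36  1.82  0.16  0.97 -1.78]
8996 [ 0.5826 -0.0255  0.2091] axis [ 1.    -0.015 -0.02 ] yaw -0.84 mid [ 0.5781 -0.0254  0.2092] 0.167 zmax 0.21117500286012486
spring_scale [([0.576, -0.03, 0.185], 0.86)]
eye []
mouth [([0.642, -0.024, 0.202], 0.87)]
post_top [([0.674, -0.024, 0.155], 0.8), ([0.499, -0.198, 0.151], 0.73), ([0.676, 0.086, 0.156], 0.66)]
eye [([0.673, -0.024, 0.202], 0.45)]
mouth [([0.646, -0.025, 0.197], 0.64)]
post_top [([0.675, -0.026, 0.15], 0.85), ([0.499, -0.204, 0.15], 0.66), ([0.666, 0.089, 0.156], 0.59)]
```

View pics/w4.png

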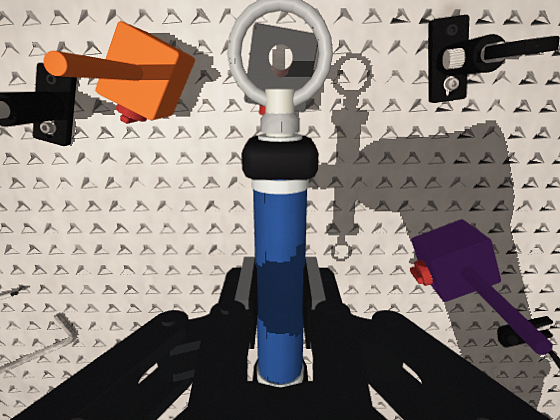

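The grey base's post shows inside the eye ring: ring centre about (281,53), post about (281,58). I'll measure it with depth.

Run:
```python
from h import *
o,M=st();p,d,W=cloud("wrist")
w=W[15:95,235:330];dd=d[15:95,235:330]
for lo,hi in((.135,.165),(.19,.215)):
    m=(w[...,2]>lo)&(w[...,2]<hi)&(dd>0)&(w[...,0]>.64);P=w[m];v,u=np.where(m)
    if len(P):print(lo,len(P),"min",P.min(0).round(4),"max",P.max(0).round(4),"mean",P.mean(0).round(4),"px",u.min()+235,u.max()+235,v.min()+15,v.max()+15)
print("eye",ray('wrist',(281,53),.1995).round(4))
m=(d>0)&(W[...,2]>.192)&(W[...,0]>.653)&(abs(W[...,1]+.025)<.03);P=W[m]
A=np.c_[P[:,:2],np.ones(len(P))];s=np.linalg.lstsq(A,(P[:,:2]**2).sum(1),rcond=None)[0];print("ring fit",s[:2]/2,np.sqrt(s[2]+(s[:2]**2).sum()/4),len(P),P.mean(0))
cv2.imwrite("pics/w4c.png",cv2.resize(p[0:120,220:345,::-1],None,fx=4,fy=4))
```

```text
t 8.43 tcp [ 0.5776 -0.0254  0.1894] head -0.03 zax [ 0. -0. -1.] F [ 0.4 -0.1 -0.9] w 0.0199 g 59.2 q7 [ 0.22  0.39 -0.36  1.82  0.16  0.97 -1.78]
0.135 538 min [ 0.6696 -0.0316  0.1352] max [ 0.6814 -0.0197  0.1543] mean [ 0.6754 -0.0257  0.1519] px 268 292 46 73
0.19 2393 min [ 0.6596 -0.0435  0.198 ] max [ 0.6861 -0.0091  0.2067] mean [ 0.672  -0.0272  0.202 ] px 235 329 15 94
eye [ 0.6738 -0.0259  0.1995]
ring fit [ 0.67293171 -0.02537847] 0.01632405174908415 4491 [ 0.67257303 -0.02544087  0.20219332]
```

View pics/w4c.png

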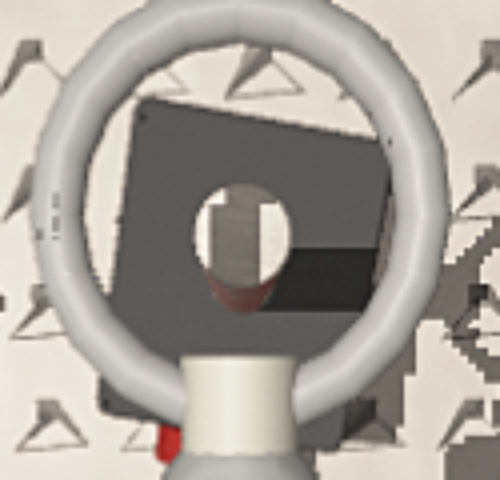

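The crop shows the post top at about the ring's centre. The post is at (0.6755,-0.0257) and the eye at (0.6735,-0.0257), so I shift +2 mm in x and lower.

```bash
python3 -m jog '[{"fingers":0.015,"x":0.002,"y":0,"z":0.01,"rx":0,"ry":0,"rz":0},{"fingers":0.015,"x":0,"y":0,"z":0.02,"rx":0,"ry":0,"rz":0},{"fingers":0.015,"x":0,"y":0,"z":0.02,"rx":0,"ry":0,"rz":0},{"fingers":0.015,"x":0,"y":0,"z":0.01,"rx":0,"ry":0,"rz":0},{"fingers":0.015,"x":0,"y":0,"z":0,"rx":0,"ry":0,"rz":0}]' && python3 -m jog '[{"fingers":0.015,"x":0,"y":0,"z":0.02,"rx":0,"ry":0,"rz":0},{"fingers":0.015,"x":0,"y":0,"z":0.02,"rx":0,"ry":0,"rz":0},{"fingers":0.015,"x":0,"y":0,"z":0.02,"rx":0,"ry":0,"rz":0},{"fingers":0.015,"x":0,"y":0,"z":0,"rx":0,"ry":0,"rz":0},{"fingers":0.015,"x":0,"y":0,"z":0,"rx":0,"ry":0,"rz":0}]'; python3 see.py pics/w5.png
```

```text
clock: 9.1
tcp_pos: [0.5792, -0.0253, 0.1284]
orientation: [-3.142, 0.001, 0.003]
contact_force: [-0.3, -0.3, -1.8]
grip_width: 0.0201
gripper_force: 59.2
clock: 9.72
tcp_pos: [0.5803, -0.0253, 0.0699]
orientation: [-3.142, 0.001, -0.002]
contact_force: [-0.1, -0.3, -0.8]
grip_width: 0.0196
gripper_force: 59.2
t 9.72 tcp [ 0.5803 -0.0253  0.0699] head -0.03 zax [ 0.001  0.    -1.   ] F [-0.1 -0.3 -0.8] w 0.0196 g 59.2 q7 [ 0.18  0.54 -0.32  1.89  0.24  0.74 -1.84]
8981 [ 0.5859 -0.0253  0.0899] axis [ 1.    -0.002 -0.008] yaw -0.13 mid [ 0.5813 -0.0253  0.09  ] 0.19 zmax 0.09204619115571067
spring_scale [([0.579, -0.026, 0.065], 0.84), ([0.666, -0.023, -0.004], 0.46)]
eye []
mouth [([0.646, -0.026, 0.079], 0.72)]
post_top [([0.672, -0.022, 0.155], 0.88)]
```

View pics/w5.png

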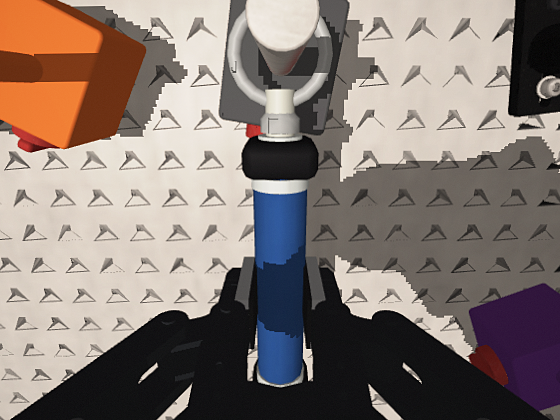

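The eye ring surrounds the post, low down near the block (ring about (283,55)). Now the level pull, starting with 44 mm.

```bash
python3 -m jog '[{"fingers":0.015,"x":-0.004,"y":0,"z":0,"rx":0,"ry":0,"rz":0},{"fingers":0.015,"x":-0.006,"y":0,"z":0,"rx":0,"ry":0,"rz":0},{"fingers":0.015,"x":-0.006,"y":0,"z":0,"rx":0,"ry":0,"rz":0},{"fingers":0.015,"x":-0.006,"y":0,"z":0,"rx":0,"ry":0,"rz":0},{"fingers":0.015,"x":-0.006,"y":0,"z":0,"rx":0,"ry":0,"rz":0},{"fingers":0.015,"x":-0.006,"y":0,"z":0,"rx":0,"ry":0,"rz":0},{"fingers":0.015,"x":-0.006,"y":0,"z":0,"rx":0,"ry":0,"rz":0},{"fingers":0.015,"x":-0.004,"y":0,"z":0,"rx":0,"ry":0,"rz":0}]'; python3 -m jog '[{"fingers":0.015,"x":0,"y":0,"z":0,"rx":0,"ry":0,"rz":0},{"fingers":0.015,"x":0,"y":0,"z":0,"rx":0,"ry":0,"rz":0}]';python3 see.py pics/w6.png
```

```text
clock: 10.98
tcp_pos: [0.536, -0.0253, 0.0696]
orientation: [-3.142, 0.001, -0.002]
contact_force: [5.2, 0.1, -0.8]
grip_width: 0.0196
gripper_force: 59.2
clock: 11.22
tcp_pos: [0.5361, -0.0253, 0.0694]
orientation: [3.142, -0.001, 0.001]
contact_force: [5.0, -0.1, -1.1]
grip_width: 0.0196
gripper_force: 59.2
t 11.22 tcp [ 0.5361 -0.0253  0.0694] head -0.04 zax [ 0.001 -0.    -1.   ] F [ 5.  -0.1 -1.1] w 0.0196 g 59.2 q7 [ 0.19  0.49 -0.33  2.    0.24  0.69 -1.85]
9027 [ 0.5418 -0.0255  0.0897] axis [ 1.    -0.014 -0.012] yaw -0.77 mid [ 0.5373 -0.0255  0.0897] 0.183 zmax 0.09163107835064682
spring_scale [([0.538, -0.029, 0.067], 0.57)]
eye []
mouth [([0.603, -0.023, 0.08], 0.59)]
post_top []
```

View pics/w6.png

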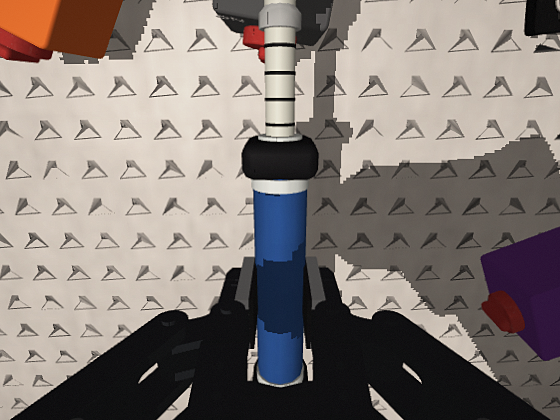

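The wrist view shows the rod drawn out with four black lines (rows 45, 72, 98, 125) and the mouth at about row 137. The red band isn't out yet, the rod is at 36–40 mm and the force is 5 N. I'll pull 9 mm more, gently.

```bash
python3 -m jog '[{"fingers":0.015,"x":-0.003,"y":0,"z":0,"rx":0,"ry":0,"rz":0},{"fingers":0.015,"x":-0.003,"y":0,"z":0,"rx":0,"ry":0,"rz":0},{"fingers":0.015,"x":-0.003,"y":0,"z":0,"rx":0,"ry":0,"rz":0},{"fingers":0.015,"x":0,"y":0,"z":0,"rx":0,"ry":0,"rz":0},{"fingers":0.015,"x":0,"y":0,"z":0,"rx":0,"ry":0,"rz":0}]'
python3 - <<'E'
from h import *
F=[]
for i in range(8):
    p,d=r.grab_frame("wrist");F.append(r.get_obs()["contact_force"])
print(np.mean(F,0));st()
c=p[:150,268:293].mean(1);print([(i,*c[i].astype(int)) for i in range(90,150,2)])
cv2.imwrite("pics/w7.png",cv2.resize(p[0:190,200:360,::-1],None,fx=3,fy=3))
p,d=r.grab_frame("side")
for t in("eye","mouth","magnet_base","post_top","iris_mount","lens_mount"):print(t,[(np.round(q["xyz"],3).tolist(),round(q["score"],2)) for q in r.landmark_of(t,"side")])
E
```

```text
clock: 12.1
tcp_pos: [0.5272, -0.0253, 0.0695]
orientation: [-3.142, 0.001, -0.001]
contact_force: [5.8, -0.2, -0.6]
grip_width: 0.0204
gripper_force: 59.2
[ 5.04143219 -0.19599687 -0.86553358]
t 12.5 tcp [ 0.5272 -0.0253  0.0694] head -0.04 zax [ 0.001  0.    -1.   ] F [ 4.9 -0.  -0.1] w 0.02 g 59.2 q7 [ 0.19  0.48 -0.33  2.02  0.24  0.68 -1.86]
[(90, np.int64(204), np.int64(200), np.int64(184)), (92, np.int64(205), np.int64(200), np.int64(184)), (94, np.int64(205), np.int64(200), np.int64(185)), (96, np.int64(212), np.int64(207), np.int64(191)), (98, np.int64(89), np.int64(86), np.int64(79)), (100, np.int64(2), np.int64(2), np.int64(3)), (102, np.int64(223), np.int64(218), np.int64(202)), (104, np.int64(205), np.int64(200), np.int64(185)), (106, np.int64(204), np.int64(200), np.int64(184)), (108, np.int64(204), np.int64(199), np.int64(184)), (110, np.int64(204), np.int64(200), np.int64(185)), (112, np.int64(204), np.int64(200), np.int64(185)), (114, np.int64(204), np.int64(199), np.int64(184)), (116, np.int64(204), np.int64(199), np.int64(184)), (118, np.int64(204), np.int64(199), 
[... 511 characters left out ...]
64(203), np.int64(196)), (140, np.int64(209), np.int64(208), np.int64(200)), (142, np.int64(0), np.int64(0), np.int64(0)), (144, np.int64(16), np.int64(15), np.int64(15)), (146, np.int64(18), np.int64(17), np.int64(18)), (148, np.int64(21), np.int64(20), np.int64(21))]
eye [([0.648, 0.192, -0.0], 0.67), ([0.668, -0.022, 0.083], 0.64)]
mouth [([0.597, -0.026, 0.079], 0.65)]
magnet_base [([0.664, 0.09, -0.0], 0.9), ([0.496, -0.198, 0.001], 0.64), ([0.668, -0.024, -0.002], 0.61)]
post_top [([0.663, 0.086, 0.158], 0.72), ([0.498, -0.204, 0.154], 0.6), ([0.673, -0.026, 0.15], 0.57)]
iris_mount [([0.685, -0.18, 0.002], 0.95), ([0.675, -0.026, 0.15], 0.5)]
lens_mount [([0.648, 0.192, 0.001], 0.61)]
```

View pics/w7.png

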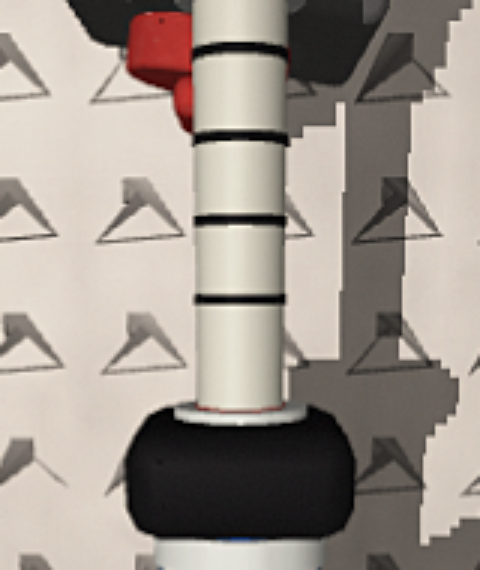

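The red band's edge is just emerging at the mouth (crop row 407), so the rod is at about 43.5 mm. Another 4.5 mm reaches the middle.

```bash
python3 -m jog '[{"fingers":0.015,"x":-0.0023,"y":0,"z":0,"rx":0,"ry":0,"rz":0},{"fingers":0.015,"x":-0.0022,"y":0,"z":0,"rx":0,"ry":0,"rz":0},{"fingers":0.015,"x":0,"y":0,"z":0,"rx":0,"ry":0,"rz":0},{"fingers":0.015,"x":0,"y":0,"z":0,"rx":0,"ry":0,"rz":0},{"fingers":0.015,"x":0,"y":0,"z":0,"rx":0,"ry":0,"rz":0}]'
python3 - <<'E'
from h import *
F=[]
for i in range(4):
    p,d=r.grab_frame("wrist");F.append(r.get_obs()["contact_force"])
print(np.mean(F,0));st()
c=p[:150,272:289].mean(1).astype(int);red=[i for i in range(60,145) if c[i,0]>c[i,1]+40];blk=[i for i in range(10,135) if c[i].sum()<150];print("red",red[:1],red[-1:],"black",blk)
p2,d=r.grab_frame("side")
for t in("magnet_base","post_top","eye","mouth"):print(t,[(np.round(q["xyz"],3).tolist(),round(q["score"],2)) for q in r.landmark_of(t,"side")])
E
```

```text
clock: 13.48
tcp_pos: [0.523, -0.0253, 0.0695]
orientation: [-3.142, 0.001, -0.002]
contact_force: [6.1, 0.4, -0.7]
grip_width: 0.0198
gripper_force: 59.2
[ 5.77813509 -0.24278423 -1.35648147]
t 13.68 tcp [ 0.523  -0.0253  0.0695] head -0.04 zax [ 0.001  0.    -1.   ] F [ 5.2 -0.  -1.3] w 0.0201 g 59.2 q7 [ 0.19  0.47 -0.33  2.03  0.24  0.67 -1.86]
red [125] [136] black [30, 31, 32, 59, 60, 61, 86, 87, 88]
magnet_base [([0.668, -0.022, -0.001], 0.92), ([0.498, -0.193, -0.002], 0.75), ([0.669, 0.09, 0.003], 0.67)]
post_top [([0.667, 0.086, 0.156], 0.95), ([0.498, -0.204, 0.153], 0.93), ([0.675, -0.026, 0.154], 0.75)]
eye [([0.668, -0.024, 0.077], 0.77)]
mouth [([0.592, -0.022, 0.079], 0.66)]
```

```bash
python3 -c "
from bench import r;print(r.hand_in())"
```

```text
the job is handed in; nothing more can be done
None
```

The job is handed in: the eye is over the grey base's post about 80 mm above the table, and the scale is still gripped and holding a level pull. The rod is out about 47–48 mm, so the tube's mouth stands near the middle of the red band at about 6 N. The base had not moved when last measured, and neither mount had moved when last checked, just before the final 4.5 mm of pull.

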